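Load a spool and index the table with one turn of the handwheel

TASK

Set the loose solder spool flat in the empty nest of the indexing table. Then wind the handwheel by its knob one full turn counter-clockwise (seen from above), so that the table carries the spool on by one place to the wire guide, and press the table's lug lightly but firmly against the stop screw at the end of the turn, without ramming it. Leave it there and let go.

Things in the scene. Friction and masses are not known exactly. Their poses are not given: they have to be found in the camera images.
- spool_mid (a point): centre, half-way up, of the loose solder spool: black flanges with silver wire between, 51 mm across and 24 mm high, 0.15 kg, lying flat (axis vertical) on the bench; its origin is on its axis 12 mm above its underside, z axis along its axis
- nest (a point): centre of the floor of the empty nest, a dark steel ring 57 mm across inside, 62 outside, rim 6 mm above the floor, which is 42 mm above the bench; the spool's centre is 12 mm above this point when seated. It lies 55 mm from the centre of the indexing table and turns with it; x axis towards that centre, z up. The other three nests hold fixed white tape rolls, 12 mm high
- wheel_axis (a point): point on the vertical axis of the handwheel, at the height of the knob's middle, 99 mm above the bench. The wheel is a dark steel disc 140 mm across, its upper face 76 mm above the bench
- knob: black cylindrical crank knob, 20 mm across and 36 mm high, upright on the handwheel 50 mm from its axis; it spins freely on its own pin, so fingers that hold it need not turn. Origin at its centre, half-way up (18 mm below its top). Its own rotation means nothing
- wheel (a joint): angle of the handwheel (rad), about 0 at the start, growing counter-clockwise seen from above; the table is geared to it and turns a quarter as fast, the same way. The wheel stays where it is left. Turning it takes about 5 N at the knob, along the path
- plate (a joint): angle of the indexing table (rad), a round steel table 180 mm across with four nests: about 0 at the start, 1.57 after one turn of the wheel. A lug on its rim then meets the stop screw, after one turn of the wheel give or take 0.21 rad (11 mm of path at the knob); that setting is not measured and must be found by feel
- register_stop: steel post, 18 x 16 x 34 mm, just outside the table's rim; origin mid underside. A brass stop screw passes through it, 21 mm above its underside, towards the lug. Once the lug is on it, the force at the knob rises above the 5 N of turning: 10 to 15 N along the path, kept up for half a second, seats it well; more than about 22 N damages the stop
Not all that is in view belongs to the job. Leave any blue or brown look-alike of the part that bears spool_mid alone.

How it is judged (in metres and radians):
On the way, in this order (a step that is already met when the one before it is completed fails the run):
1. the spool lies flat in the empty nest, let go, before the wheel is wound (horizontal distance between spool_mid and nest below 0.006 m and z of spool_mid in the frame of nest below 0.015 m and angle between spool_mid's own z axis and vertical below 0.1 rad and value of joint wheel below 0.6 rad and contact force between the fingers and spool below 0.1 N), for 0.2 s.
2. the wheel is past half a turn, driven by its knob (value of joint wheel above 3.1 rad and contact force between the fingers and knob above 1 N), for 0.05 s.
3. at the end of the turn the lug is pressed against the stop screw with more than 5 N for 0.3 s (value of joint plate above 1.5 rad and contact force between register_stop and anything else above 5 N and contact force between register_stop and the fingers below 0.1 N), for 0.3 s.
At the end, for the whole second after the job is handed in: the spool lies flat in its nest (within 6 mm of its centre, tilted less than 0.1 rad), the table has advanced one place (joint plate 1.5 to 1.645 rad), the wheel is at rest after one turn (6.0 to 6.58 rad) and the lug has been pressed against the stop screw (value of joint plate between 1.5 and 1.645 rad and value of joint wheel between 6 and 6.58 rad and velocity of joint wheel between -0.05 and 0.05 rad/s and horizontal distance between spool_mid and nest below 0.006 m and z of spool_mid in the frame of nest below 0.015 m and angle between spool_mid's own z axis and vertical below 0.1 rad); the robot touches nothing.
It fails at once if the stop is rammed: more than 40 N on the stop screw (about 22 N at the knob) (contact force between register_stop and anything else above 40 N).
It fails at once if the wheel is wound backwards (value of joint wheel below -0.4 rad).
It also fails if it takes over 72 s, if anything falls off the work surface, if the arm or the gripper's body presses on something with over 40 N, if the wrist force passes 120 N, or if a joint passes its speed limit or range.

ROBOT

A 6-joint arm with a two-finger parallel gripper is mounted at the origin on a cart in front of the work surface, level with it; the furniture and walls round the work are solid. World frame = base frame: x ahead of the robot, y to its left, z up, the work surface at z = 0. Lengths are in mm, angles in rad, forces in N, time in s.
With the tool pointing down it reaches from about 300 to 775 mm from the base axis. Payload 14.6 kg.
Tool frame: the origin (TCP) lies midway between the tips of the shut fingers; the grasp point (between the pads) lies 19 mm behind it; x points along the fingers, z is the direction in which the jaws open and shut, and the axes are right-handed (so a half turn about x gives the same grasp; the last joint's range is limited). The gripper opens to 85 mm and grips with 20 to 120 N. Pads are 22 mm wide; open, the fingers measure 114 mm over their backs; the gripper's body (76 mm by 85 mm) begins 54 mm behind the grasp point. The pads swing forward as they close: fully open they stand 13 mm farther back than shut.
Start: joints at [1.084, 0.3, 1.521, -0, 1.321, -0.067], TCP at [224.164, 502.235, 231.281] pointing down, gripper open.
Joint ranges: [-3.03, 3.03], [-0.79, 2.21], [0.23, 2.52], [-1.04, 4.18], [0, 3.07], [-2.55, 2.55]. Speed limits (rad/s): [2.22, 2.22, 2.57, 3.14, 3.14, 3.14].

INTERFACE

Orientations are given as [roll, pitch, yaw] about the fixed x, y, z axes, in that order (R = Rz(yaw) Ry(pitch) Rx(roll)).
In Python, from plant import arm, planner, read_state, vision, finder gives the robot as it stands. Calls block until the motion is done:
- arm.movep(position, orientation): joint-space move of the TCP to a pose.
- arm.movel(position, v=150, ori=None, f_stop=None): straight line of the TCP; ori=None keeps the orientation; v is the mean speed in mm/s. With f_stop (N) it stops when the force on the tool has changed by that much, and returns True; else False.
- arm.movej(angles): joint-space move.
- arm.gripper_to(opening, newtons=None): opening from 0.0 (shut) to 1.0 (fully open); newtons is the grip in N (None keeps the last); returns when the fingers have stopped.
- arm.hold(seconds).
- planner.inverse_kinematics(position, orientation): joint angles nearest the present ones, or None.
- read_state(): the state.
- vision.read_camera(name): name is "scene" or "top"; returns a dict with "pixels" (400x640x3 uint8, red, green, blue), "z_map" (400x640 float32, mm along the optical axis (not along the pixel's ray), 0 where there is no reading), "fx", "fy", "cx", "cy" (pixels), "k1" (the pictures are not rectified: a ray, as slopes to the right and down, at radius r is drawn at 1 + k1 r^2 times it, then the intrinsics apply), "rvec" (rotation vector, rad) and "tvec" (3), from world to camera coordinates, as OpenCV has them. Camera axes: x right, y down, z forward; pixel columns grow to the right and rows downward; lengths in mm; the calibration is good to about 2 mm. A picture is of the moment at which its call begins.
A pose or a line that the arm cannot do raises arm.PlanningError and nothing moves.
- arm.finish_job(): hands the job in, once; it reports no verdict.
Trained networks look in a picture, given as the dict that the camera call returned (one of the last four; its "shot" number tells which), for a name from the list of things; names that differ only in an ending like _2 or _b are one class to them, and where a whole thing is asked for, a point or a joint stands for the part that bears it (a point fixed in the world has none). Each returns a list of dicts, best first, with "conf" (0 to 1); they miss things now and then, are a little off and sometimes report something else, mostly with a low value. They report only what shows in the picture. A call takes as long as a camera call. They do not tell look-alikes from the thing itself.
- finder.masks_of(picture, target): "region" (400x640 bool, what is visible of it) and "bbox" ([left, top, width, height] in pixels, round what is visible of it).
The state is a dict: "clock": time; "joint_pos": joint angles; "joint_vel": joint speeds; "joint_efforts": joint torques, N m; "position": TCP position; "ee_rot": TCP orientation; "contact_force": force on the tool from outside, world axes, zero at the start; "wrist_torque": the same for the moment, N m; "grip_width": opening from 0.0 (shut) to 1.0 (fully open).
Only numpy, scipy, OpenCV 4.12 (cv2) and the standard library are available. Lean on these libraries where they do the work, as an engineer would, in place of code of your own. Each camera call takes 0.05 s, during which the arm holds its last target.

## Working session

There is one attempt and no reset: what is moved stays moved. The work goes in short steps, each a Python script; the robot and the scene stay as the last script left them, time stands still between calls to the robot, and variables do not carry over. Pictures are saved under pics/ and viewed, and the job is handed in when it is done.

```bash
ls; mkdir -p pics; python3 - <<'E'
from plant import arm, planner, read_state, vision, finder
import cv2,numpy as np
for n in("scene","top"):
    p=vision.read_camera(n)
    cv2.imwrite(f"pics/{n}0.png",cv2.cvtColor(p["pixels"],cv2.COLOR_RGB2BGR))
    print(n,p["fx"],p["cx"],p["cy"],p["k1"],p["rvec"],p["tvec"])
    for t in("spool_mid","nest","knob","wheel","plate","register_stop","wheel_axis"):
        try: print(t,[(round(d["conf"],2),d["bbox"]) for d in finder.masks_of(p,t)])
        except Exception as e: print(t,e)
print(read_state())
E
```

```text
pics
scene 435.0517107660937 309.78134971356866 193.3565821178952 0.03438978657702255 [ 0.66905564 -2.39582887  1.38713226] [ 593.99447915  109.7818711  1237.68033639]
spool_mid [(0.9, [261.8, 284.2, 17.1, 21.7]), (0.58, [337.2, 216.5, 18.1, 21.9])]
nest [(0.62, [292.6, 150.3, 52.1, 28.5])]
knob []
wheel [(0.79, [342.6, 156.2, 20.3, 22.4])]
plate [(0.7, [295.0, 153.3, 47.6, 24.1])]
register_stop [(0.62, [304.0, 172.3, 10.7, 13.4]), (0.58, [288.3, 154.7, 73.5, 34.9])]
wheel_axis [(0.87, [291.2, 152.2, 71.3, 41.5]), (0.61, [339.9, 158.6, 21.4, 20.0])]
top 451.40739023989937 320.34888788812094 193.14303096166108 0.002208216687979853 [ 2.13223356 -2.08319023  0.22366442] [ 205.76335717  584.53053333 1188.05716949]
spool_mid [(0.75, [188.9, 229.3, 14.9, 18.8]), (0.69, [299.8, 238.5, 18.0, 19.3]), (0.61, [346.8, 237.2, 24.8, 16.4])]
nest [(0.59, [380.1, 126.9, 65.5, 65.1])]
knob []
wheel [(0.72, [382.9, 198.5, 48.8, 51.9])]
plate [(0.69, [382.3, 124.4, 64.1, 69.4])]
register_stop [(0.62, [381.4, 199.8, 48.2, 51.6]), (0.47, [372.3, 159.2, 8.3, 12.2])]
wheel_axis [(0.59, [367.3, 117.3, 77.7, 134.8]), (0.38, [369.1, 157.4, 11.5, 16.2])]
{'clock': 0.8, 'joint_pos': array([ 1.08439954e+00,  2.99870415e-01,  1.52103954e+00, -1.22729263e-05,
        1.32069218e+00, -6.66029010e-02]), 'joint_vel': array([ 0.00128896, -0.00095847, -0.00129847, -0.00077061, -0.00089493,
        0.00035718]), 'joint_efforts': array([-3.30108787e-04, -5.43339157e+01, -3.61972547e+01, -8.64325034e-05,
        5.72967092e-04,  5.92118994e-07]), 'position': array([224.16039828, 502.22103258, 231.28007207]), 'ee_rot': array([-2.31067586,  1.57078112, -1.15967038]), 'contact_force': array([ 0.09637101, -0.32362869, -1.12242835]), 'wrist_torque': array([-0.01350305, -0.00072608,  0.01429451]), 'grip_width': 1.0014995964542652}
```

View pics/top0.png

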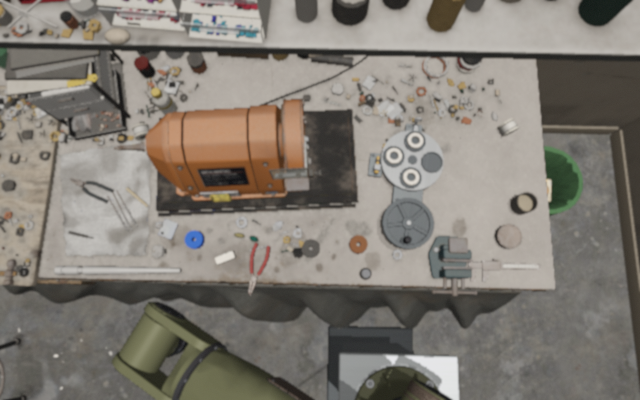

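View pics/scene0.png

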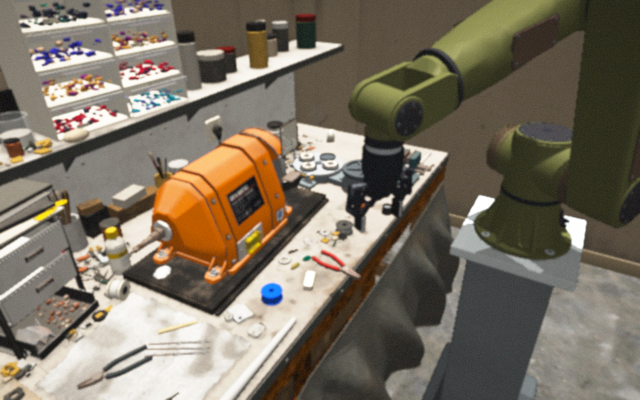

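```bash
python3 - <<'E'
import cv2
a=cv2.imread("pics/top0.png");cv2.imwrite("pics/t1.png",cv2.resize(a[100:270,290:460],None,fx=3.5,fy=3.5,interpolation=cv2.INTER_CUBIC))
cv2.imwrite("pics/t2.png",cv2.resize(a[190:290,170:390],None,fx=3.5,fy=3.5,interpolation=cv2.INTER_CUBIC))
a=cv2.imread("pics/scene0.png");cv2.imwrite("pics/s1.png",cv2.resize(a[130:310,240:400],None,fx=3.3,fy=3.3,interpolation=cv2.INTER_CUBIC))
E
```

```text
(no output)
```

View pics/t1.png

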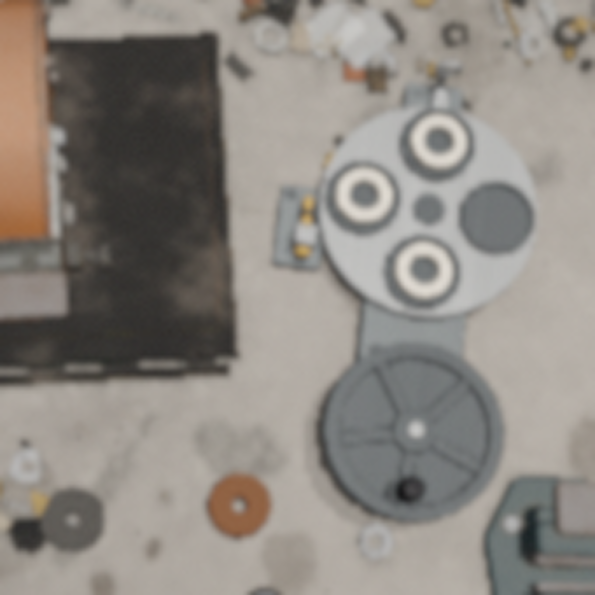

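View pics/t2.png

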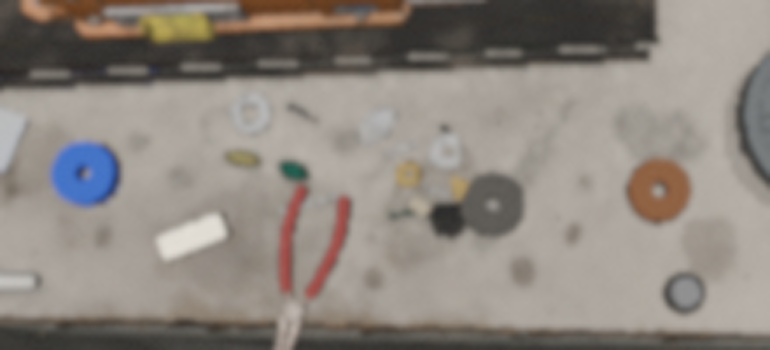

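View pics/s1.png

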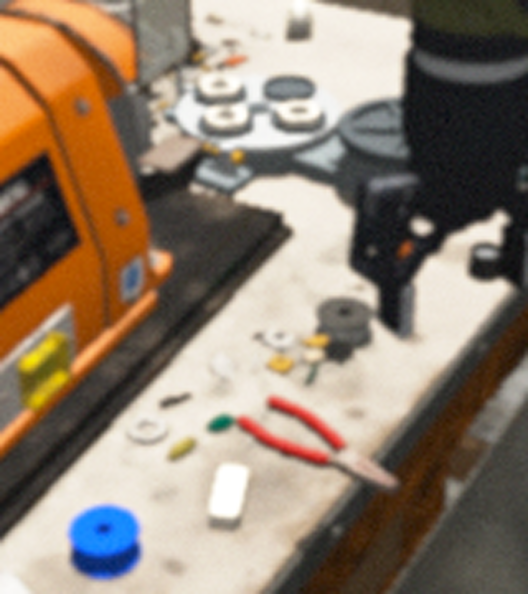

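```bash
cat > h.py <<'E'
from plant import arm, planner, read_state, vision, finder
import cv2,numpy as np
def cam(p):
    R=cv2.Rodrigues(np.array(p["rvec"],float))[0]; t=np.array(p["tvec"],float)
    return R,t
def ray(p,u,v):
    d=np.array([(u-p["cx"])/p["fx"],(v-p["cy"])/p["fy"]]); s=d.copy()
    for _ in range(10): s=d/(1+p["k1"]*(s@s))
    return np.array([s[0],s[1],1.])
def at_z(p,u,v,z):
    R,t=cam(p); o=-R.T@t; d=R.T@ray(p,u,v); return o+d*(z-o[2])/d[2]
def at_depth(p,u,v):
    R,t=cam(p); Z=p["z_map"][int(round(v)),int(round(u))]; return R.T@(ray(p,u,v)*Z-t)
def world_map(p):
    H,W=p["z_map"].shape
    uu,vv=np.meshgrid(np.arange(W),np.arange(H)); d=np.stack([(uu-p["cx"])/p["fx"],(vv-p["cy"])/p["fy"]],-1);s=d.copy()
    for _ in range(8): s=d/(1+p["k1"]*(s**2).sum(-1,keepdims=True))
    X=np.concatenate([s,np.ones((H,W,1))],-1)*p["z_map"][...,None]
    R,t=cam(p); return (X-t)@R
def proj(p,X):
    R,t=cam(p);c=R@np.array(X,float)+t; s=c[:2]/c[2]; s=s*(1+p["k1"]*(s@s)); return s[0]*p["fx"]+p["cx"],s[1]*p["fy"]+p["cy"]
def save(p,name,box=None,k=1):
    a=cv2.cvtColor(p["pixels"],cv2.COLOR_RGB2BGR)
    if box: l,t,r,b=box; a=a[t:b,l:r]
    cv2.imwrite("pics/"+name,cv2.resize(a,None,fx=k,fy=k,interpolation=cv2.INTER_CUBIC))
E
python3 - <<'E'
from h import *
p=vision.read_camera("top"); np.savez("top.npz",**{k:v for k,v in p.items()})
W=world_map(p); np.set_printoptions(precision=1,suppress=True)
for n,u,v,z in(("spool",310.5,248.5,24),("wheel",408.6,222.9,76),("knob",407.1,239.7,117),("nest",431.7,162,42),("table",412.3,160,45),("stop",374,165,34)):
    print(n,at_z(p,u,v,z),W[int(round(v)),int(round(u))])
# heights image
h=np.clip(W[...,2],-20,180); h[p["z_map"]==0]=-20
hv=cv2.applyColorMap(((h+20)/200*255).astype(np.uint8),cv2.COLORMAP_JET)
cv2.imwrite("pics/h.png",cv2.resize(hv[100:300,280:500],None,fx=3,fy=3,interpolation=0))
for u in range(376,500,6): print(u,[int(x) for x in W[120:290:8,u,2]])
E
```

```text
spool [429.7 243.2  24. ] [433.3 245.3  -0.7]
wheel [500. -21.  76.] [499.  -21.1  80.8]
knob [449.7  -8.4 117. ] [448.9  -8.  117.5]
nest [682.6 -96.8  42. ] [683.3 -98.3  39.6]
table [686.3 -40.9  45. ] [686.8 -40.4  43.4]
stop [672.1  67.2  34. ] [669.3  68.3  43.7]
376 [0, -1, 0, -1, 1, 35, 46, 9, -1, 2, -2, -1, -1, 0, 0, -2, 0, 2, -5, 0, 0, -153]
382 [0, 2, -3, -1, 43, 41, 35, -5, -3, -3, -4, -4, 0, 66, -4, 0, -1, 0, -3, -2, -3, -807]
388 [7, 0, 1, 40, 54, 48, 35, 37, -4, 1, -2, 74, 67, 74, 75, -5, -3, -1, -4, -1, 0, -804]
394 [6, 0, 45, 42, 45, 50, 40, 41, 40, 18, 21, 66, 71, 73, 66, 75, 1, 7, 0, 1, -1, -809]
400 [13, -1, 40, 38, 54, 53, 40, 44, 36, 29, 69, 74, 70, 71, 63, 73, -2, 6, 0, 5, -2, -798]
406 [1, 16, 49, 43, 36, 42, 44, 53, 37, 19, 77, 68, 67, 77, 72, 120, 74, 0, 0, -1, 0, -15]
412 [6, 12, 54, 51, 33, 43, 46, 41, 55, 22, 74, 65, 69, 74, 65, 67, 71, -4, -4, 1, -4, -3]
418 [62, 13, 54, 56, 43, 42, 41, 51, 44, 22, 75, 67, 72, 67, 67, 67, 0, -4, -1, -7, -2, -4]
424 [-3, -1, 40, 44, 34, 42, 44, 35, 35, -1, 1, 74, 67, 65, 77, 75, -1, -1, 0, -2, 0, -4]
430 [-2, -1, -1, 39, 
[... 318 characters left out ...]
 9, 102, -5, -58]
454 [2, -1, -3, 2, -1, 1, -3, -4, 0, 0, -3, 4, -3, 0, 0, 113, 117, 106, 18, 102, 66, 66]
460 [0, 0, -1, 0, 2, -2, -3, -2, -4, 1, -1, -2, -1, -5, 1, 116, 117, 101, 18, 102, 0, -39]
466 [3, 1, 0, 0, 0, 2, -3, -2, -4, 0, -3, -1, 0, 2, -1, 118, 114, 102, 11, 105, 0, -32]
472 [0, 4, -1, -3, -5, 2, 1, -2, -3, -1, 1, -3, 3, 0, -2, -2, 2, 1, 3, 5, 2, -32]
478 [2, 4, -5, 1, 0, -5, 1, 0, -3, -4, 0, -3, 0, 3, -2, -6, 0, 2, 5, -2, -5, -35]
484 [-1, -1, 1, 1, 0, 3, 1, 0, 2, 3, 0, 1, 0, -1, 2, 0, -1, -2, 4, 3, 4, -34]
490 [0, 0, -1, -2, -2, -1, -3, 1, 1, -2, -3, -6, -2, 0, 1, -3, 4, -1, 2, -3, -2, -31]
496 [0, -2, -4, 0, -3, -1, 0, -2, 0, -1, -10, 0, 0, -2, 10, 4, -1, -1, 7, -5, -4, -17]
```

View pics/h.png

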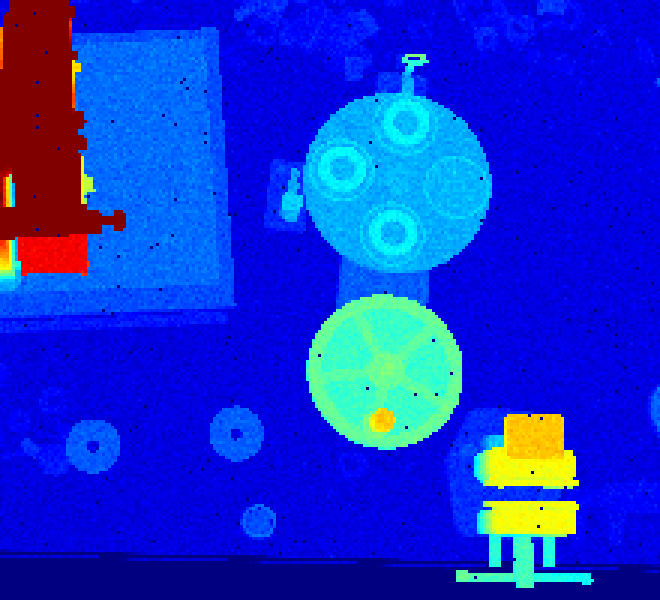

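```bash
cat >> h.py <<'E'
from scipy.optimize import minimize
def circ(p,c,r,z,n=60):
    a=np.linspace(0,2*np.pi,n,endpoint=False)
    return np.array([proj(p,[c[0]+r*np.cos(x),c[1]+r*np.sin(x),z]) for x in a])
def fitcyl(p,mask,c0,r,z0,z1,S=8):
    """IoU fit of a cylinder silhouette to a mask (bool image)"""
    m=np.asarray(mask,bool); ys,xs=np.nonzero(m); l,t=xs.min()-12,ys.min()-12; w,h=xs.max()+12-l,ys.max()+12-t
    M=np.zeros((h,w),np.uint8); M[ys-t,xs-l]=1; M=cv2.resize(M,None,fx=S,fy=S,interpolation=cv2.INTER_NEAREST)
    def cost(c):
        q=np.vstack([circ(p,c,r,z0),circ(p,c,r,z1)]); q=(q+0.5-[l,t])*S-0.5
        A=np.zeros_like(M); cv2.fillConvexPoly(A,cv2.convexHull(np.round(q*16).astype(np.int32)),1,shift=4)
        return 1-(A&M).sum()/max(1,(A|M).sum())
    o=minimize(cost,c0,method="Nelder-Mead",options=dict(initial_simplex=np.array(c0)+[[0,0],[4,0],[0,4]],xatol=.05,fatol=1e-5))
    return o.x,1-o.fun
E
cat > meas.py <<'E'
from h import *
np.set_printoptions(precision=1,suppress=True)
def comp(m,seed):
    n,L=cv2.connectedComponents(m.astype(np.uint8)); k=L[int(seed[1]),int(seed[0])]
    return L==k if k else np.zeros_like(m)
def fill(m): return cv2.morphologyEx(m.astype(np.uint8),cv2.MORPH_CLOSE,np.ones((5,5),np.uint8))>0
def run(p,name):
    W=world_map(p); z=W[...,2]; ok=p["z_map"]>0
    R,t=cam(p); print(name,"cam at",-R.T@t)
    g=lambda c,r:(np.hypot(W[...,0]-c[0],W[...,1]-c[1])<r)&ok
    res={}
    for n,c,r,z0,z1,lo in(("wheel",(500,-21),70,60,76,55),("table",(686,-41),90,36,42,25),("knob",(450,-8.4),10,81,117,92),("spool",(430,243),25.5,0,24,10)):
        m=fill(g(c,r+12)&(z>lo)&(z<z1+14))
        if m.sum()<20: print(n,"none");continue
        x,q=fitcyl(p,m,c,r,z0,z1); print(n,m.sum(),x,"iou %.3f"%q); res[n]=x
    # nest dark disc by colour
    gray=cv2.cvtColor(p["pixels"],cv2.COLOR_RGB2GRAY)
    m=g((683,-97),40)&(gray<(gray[g((683,-97),15)].mean()+gray[g((686,-41),88)].max()*.8)/2)&(z>25)
    m=cv2.morphologyEx(m.astype(np.uint8),cv2.MORPH_OPEN,np.ones((3,3),np.uint8))>0
    x,q=fitcyl(p,m,(683,-97),31,47.9,48); print("nest",m.sum(),x,"iou %.3f"%q)
    for f in finder.masks_of(p,"spool_mid"): 
        l,t,w,h=f["bbox"]; x,q=fitcyl(p,f["region"],at_z(p,l+w/2,t+h/2,12)[:2],25.5,0,24); print(" spool net",round(f["conf"],2),x,"iou %.3f"%q)
    for f in finder.masks_of(p,"knob"): print(" knob net",round(f["conf"],2),f["bbox"])
if __name__=="__main__":
    for n in("top","scene"): run(vision.read_camera(n),n)
E
python3 meas.py
```

```text
top cam at [ 314.7  213.7 1284.8]
wheel 2057 [500.  -19.9] iou 0.954
table 3164 [686.6 -40.1] iou 0.932
knob 55 [451.  -10.6] iou 0.770
spool 300 [430.8 244. ] iou 0.836
nest 354 [681.4 -94.5] iou 0.941
 spool net 0.81 [448.6 571.7] iou 0.923
 spool net 0.65 [431.8 242.4] iou 0.919
 spool net 0.63 [445.1 109.7] iou 0.933
 knob net 0.62 [402.4, 235.3, 10.6, 7.9]
scene cam at [ -46.9 1174.8  717.2]
wheel 356 [500.9 -16.8] iou 0.550
table 999 [686.1 -32.9] iou 0.900
knob none
spool 202 [433.3 243.4] iou 0.763
nest 102 [678.7 -87.7] iou 0.831
 spool net 0.69 [433.8 243. ] iou 0.846
 spool net 0.57 [448.9 573.6] iou 0.941
```

```bash
python3 - <<'E'
from h import *
np.set_printoptions(precision=3,suppress=True)
for yaw in(0,np.pi):
  for P in([432,243,150],[432,243,7],[480,-60,150],[682,-95,150],[682,-95,49],[450,-10,85],[550,-30,85]):
    print(yaw,P,planner.inverse_kinematics(P,[0,np.pi/2,yaw]))
E
```

```text
0 [432, 243, 150] [ 0.438  0.266  1.765 -0.     1.11   0.438]
0 [432, 243, 7] [ 0.438  0.498  1.846 -0.     0.797  0.438]
0 [480, -60, 150] [-0.2    0.241  1.797  0.     1.103 -0.2  ]
0 [682, -95, 150] [-0.192  0.679  1.156  0.     1.306 -0.192]
0 [682, -95, 49] [-0.192  0.786  1.225  0.     1.132 -0.192]
0 [450, -10, 85] [-0.104  0.272  1.938 -0.     0.931 -0.104]
0 [550, -30, 85] [-0.121  0.466  1.659 -0.     1.016 -0.121]
3.141592653589793 [432, 243, 150] None
3.141592653589793 [432, 243, 7] None
3.141592653589793 [480, -60, 150] None
3.141592653589793 [682, -95, 150] None
3.141592653589793 [682, -95, 49] None
3.141592653589793 [450, -10, 85] None
3.141592653589793 [550, -30, 85] None
```

```bash
python3 - <<'E'
from h import *
np.set_printoptions(precision=2,suppress=True)
O=[0,np.pi/2,0]
arm.movep([432,243,130],O)
print(arm.movel([432,243,40],v=150), read_state()["contact_force"])
r=arm.movel([432,243,7],v=60,f_stop=12)
s=read_state();print(r,s["position"],s["contact_force"],s["clock"])
arm.gripper_to(0.0,40)
s=read_state();print(s["grip_width"],s["grip_width"]*85,s["contact_force"],s["clock"])
arm.movel([432,243,60],v=100)
s=read_state();print(s["grip_width"],s["contact_force"],s["clock"])
p=vision.read_camera("scene");save(p,"g1.png",(270,120,430,280),4)
E
```

```text
False [ 0.4  -0.65 -0.1 ]
False [432.09 243.01   7.02] [-0.18  0.03 -0.22] 3.9083
0.5670380894662882 48.1982376046345 [-1.59 -1.44  7.03] 4.3583
0.5644791019032926 [-0.56  0.22 -1.55] 5.0417
```

View pics/g1.png

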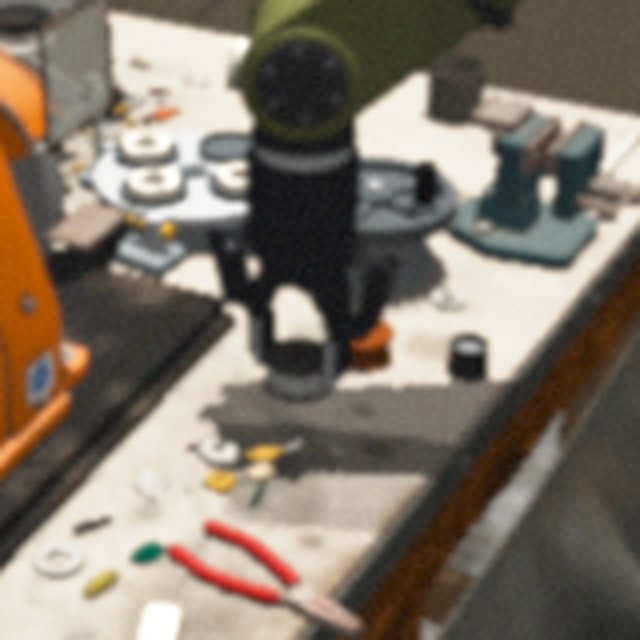

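```bash
python3 - <<'E'
from h import *
np.set_printoptions(precision=2,suppress=True)
O=[0,np.pi/2,0]
arm.movel([432,243,140],v=200)
arm.movep([480,-40,150],O)
arm.movel([640,-95,130],v=200)
arm.movel([682,-95,110],v=150)
s=read_state();print(s["grip_width"],s["position"],s["contact_force"],s["clock"])
for n,b in(("scene",(270,110,390,210)),("top",(360,100,480,220))):
    p=vision.read_camera(n);save(p,n+"2.png",b,5)
    zb=110-7
    for f in finder.masks_of(p,"spool_mid"):
        x,q=fitcyl(p,f["region"],(682,-95),25.5,zb,zb+24); print(n,round(f["conf"],2),f["bbox"],x,"iou %.3f"%q)
E
```

```text
0.5686599213043543 [681.41 -94.74 110.04] [-0.54  0.56 -1.06] 8.2083
scene 0.8 [262.0, 283.9, 20.4, 20.2] [682. -95.] iou 0.000
scene 0.71 [348.6, 197.0, 20.4, 16.3] [682. -95.] iou 0.000
scene 0.53 [325.0, 130.2, 9.1, 16.1] [685.99 -94.38] iou 0.672
top 0.86 [182.7, 233.3, 22.4, 15.6] [682. -95.] iou 0.000
top 0.77 [347.0, 235.6, 20.1, 14.5] [682. -95.] iou 0.000
top 0.49 [424.9, 147.5, 7.8, 16.3] [681.54 -94.  ] iou 0.272
```

View pics/scene2.png

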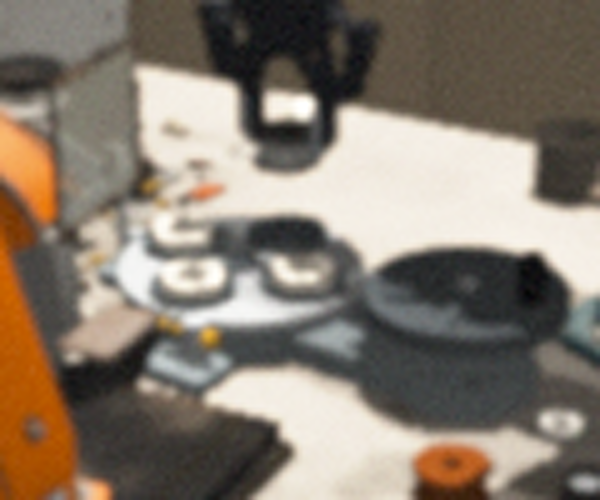

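View pics/top2.png

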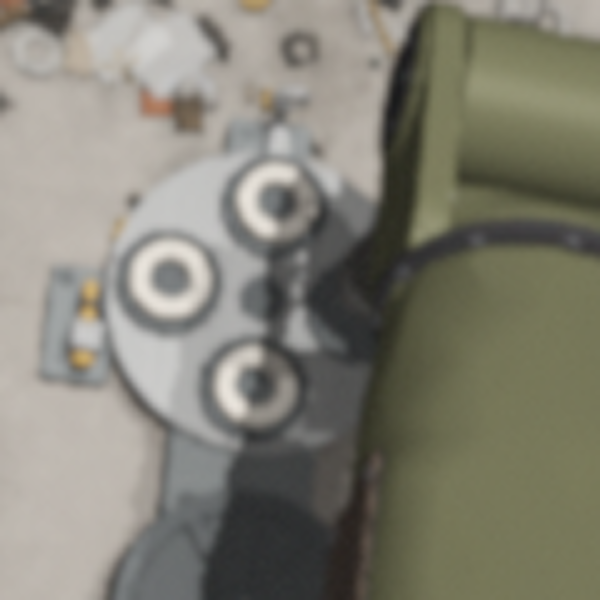

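```bash
cat > ov.py <<'E'
from h import *
import sys
def ov(p,name,box,k,items):
    l,t,r,b=box; a=cv2.cvtColor(p["pixels"],cv2.COLOR_RGB2BGR)[t:b,l:r]; a=cv2.resize(a,None,fx=k,fy=k,interpolation=cv2.INTER_CUBIC)
    for c,rad,z,col in items:
        q=(circ(p,c,rad,z)+.5-[l,t])*k-.5
        cv2.polylines(a,[np.round(q*16).astype(np.int32)],True,col,1,cv2.LINE_AA,4)
    cv2.imwrite("pics/"+name,a)
E
python3 - <<'E'
from ov import *
p=vision.read_camera("scene")
ov(p,"ov1.png",(285,120,365,195),8,[((681.8,-95),31,48,(0,0,255)),((681.8,-95),28.5,42,(0,255,255)),((681.4,-94.7),25.5,103,(0,255,0)),((681.4,-94.7),25.5,127,(0,255,0)),((686.5,-40.3),90,42,(255,0,0))])
E
```

```text
(no output)
```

View pics/ov1.png

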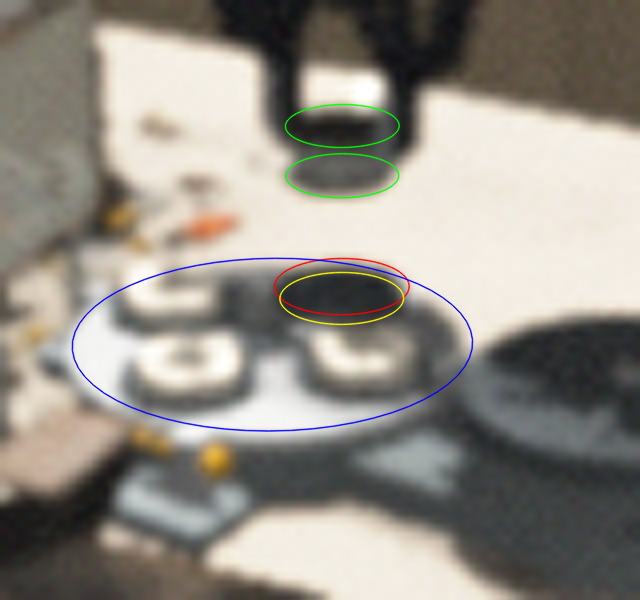

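```bash
python3 - <<'E'
from h import *
np.set_printoptions(precision=2,suppress=True)
arm.movel([681.7,-94.7,60],v=100)
s=read_state();print(s["position"],s["contact_force"],s["clock"])
r=arm.movel([681.7,-94.7,46],v=15,f_stop=4)
s=read_state();print(r,s["position"],s["contact_force"],s["wrist_torque"],s["grip_width"],s["clock"])
E
```

```text
[681.93 -94.77  60.36] [ 0.21  0.66 -0.38] 9.1083
True [681.65 -94.69  49.63] [-1.25 -0.27  5.08] [ 0.07  0.1  -0.  ] 0.5676560819090851 9.7917
```

```bash
python3 - <<'E'
from ov import *
np.set_printoptions(precision=2,suppress=True)
arm.movel([681.7,-94.7,49.0],v=10,f_stop=5)
s=read_state();print(s["position"],s["contact_force"])
arm.gripper_to(0.8)
s=read_state();print(s["position"],s["contact_force"],s["grip_width"])
arm.movel([681.7,-94.7,130],v=150,f_stop=15)
arm.movel([500,-20,190],v=250)
s=read_state();print(s["position"],s["contact_force"],s["clock"])
p=vision.read_camera("scene")
ov(p,"ov3.png",(285,120,365,195),8,[((681.5,-94.7),25.5,66,(0,255,0))])
p=vision.read_camera("top"); ov(p,"ov4.png",(360,110,460,210),6,[((681.5,-94.7),25.5,66,(0,255,0))])
E
```

```text
[681.89 -94.7   49.63] [-4.03  0.61  6.59]
[681.67 -94.7   48.79] [-0.62 -0.12  0.29] 0.8033076096162385
[500.51 -20.3  189.42] [-0.02  0.08 -0.17] 12.0417
```

View pics/ov3.png

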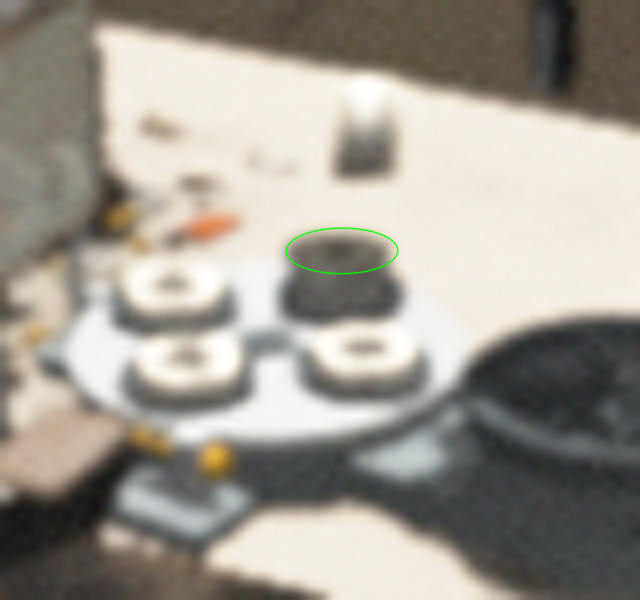

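View pics/ov4.png

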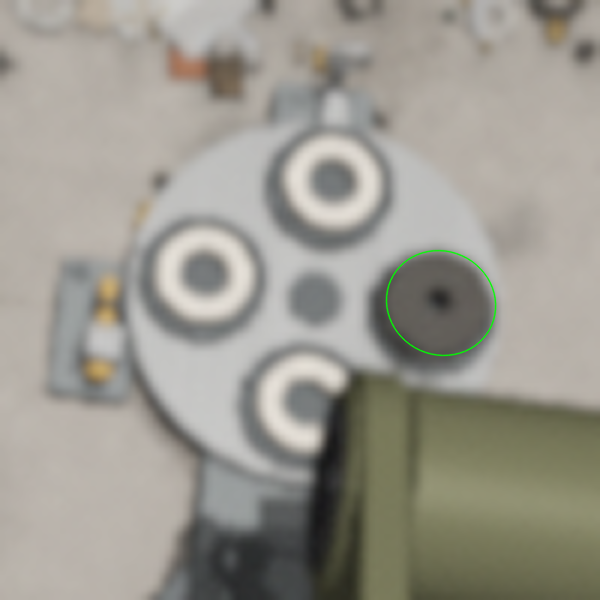

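```bash
python3 - <<'E'
from ov import *
np.set_printoptions(precision=2,suppress=True)
d=np.load("top.npz",allow_pickle=True); p={k:(d[k].item() if d[k].ndim==0 else d[k]) for k in d}
g=cv2.cvtColor(p["pixels"],cv2.COLOR_RGB2GRAY); print(g[232:248,398:418])
W=world_map(p)
for th in (50,65,80):
    m=np.zeros_like(g,bool); m[233:246,400:415]=g[233:246,400:415]<th
    print(th,m.sum(),fitcyl(p,m,(450,-9),10,81,117))
ov(p,"ov5.png",(370,190,450,260),8,[((500,-20),70,76,(0,255,0)),((500,-20),50,117,(0,255,255)),((450.5,-9.5),10,117,(0,0,255)),((450.5,-9.5),10,81,(0,0,255))])
q=vision.read_camera("top"); W=world_map(q); m=(np.hypot(W[...,0]-681.5,W[...,1]+94.7)<22)&(W[...,2]>55)&(W[...,2]<78)
A=np.c_[W[m][:,:2]-[681.5,-94.7],np.ones(m.sum())]; print(m.sum(),np.linalg.lstsq(A,W[m][:,2],rcond=None)[0], W[m][:,2].std())
E
```

```text
[[121 121 120 120 119 113 107 111 117 116 113 117 121 121 121 119 121 121
  118 116]
 [120 121 120 119 118 111 104 113 118 115 111 116 120 120 120 121 120 121
  119 121]
 [119 120 120 119 118 108 101 110 115 111 108 114 119 121 120 121 121 121
  120 121]
 [120 119 120 119 117 106  96 101 103  96  98 107 116 119 120 121 121 121
  120 121]
 [120 120 117 114 111 100  84  80  77  73  76  91 104 115 120 120 122 121
  121 121]
 [120 119 114 106  99  85  63  56  55  55  61  69  86 106 117 121 122 120
  121 121]
 [120 116 106  94  85  66  42  43  56  62  61  61  71  94 114 120 122 121
  120 120]
 [117 109  96  89  76  51  32  46  62  70  66  63  68  89 112 120 121 120
  121 120]
 [113 103  86  85  75  48  27  40  60  69  69  65  70  93 113 120 120 120
  121 118]
 [112  98  84  83  78  51  25  32  47  57  61  66  80 102 116 120 120 119
  119 115]
 [113 105  95  89  84  64  45  37  40  50  58  72  91 108 116 117 117 118
  114 110]
 [118 114 109 101  93  82  74  68  62  67  79  88 100 107 110 110 113 115
  112 112]
 [119 120 117 111 105  99 100  98  91  91  98 102 107 108 106 108 111 116
  117 117]
 [110 116 118 116 112 109 112 112 108 106 108 111 113 114 114 114 116 118
  120 121]
 [ 99 103 107 111 114 114 115 115 115 114 115 118 119 119 118 119 119 120
  124 130]
 [107  97  95 103 107 110 110 113 114 116 117 118 119 119 119 119 119 124
  133 144]]
50 13 (array([448.,   2.]), np.float64(0.18819271657995928))
65 33 (array([451.22,  -5.92]), np.float64(0.4741689128481581))
80 55 (array([450.96,  -8.56]), np.float64(0.7792381376698596))
181 [-0.02  0.03 65.11] 2.9242647166536533
```

View pics/ov5.png

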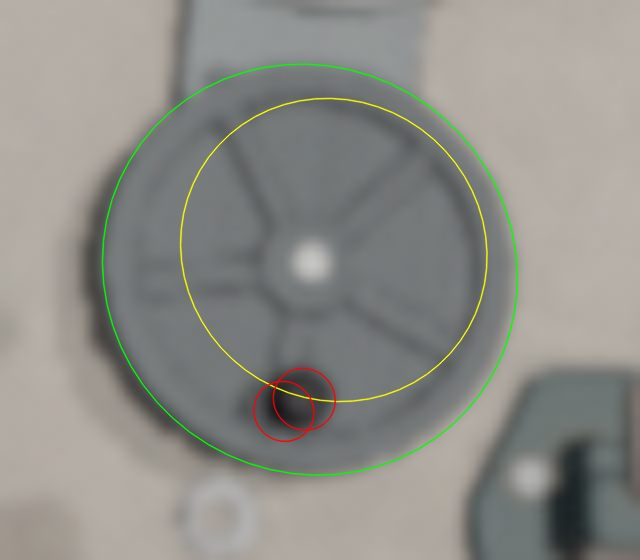

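```bash
python3 - <<'E'
from h import *
np.set_printoptions(precision=2,suppress=True)
d=np.load("top.npz",allow_pickle=True); p={k:(d[k].item() if d[k].ndim==0 else d[k]) for k in d}
W=world_map(p); m=(W[...,2]>60)&(W[...,2]<140)&(W[...,1]<-85)&(W[...,0]<560)&(W[...,0]>330)&(W[...,1]>-250)
print("vise x",W[m][:,0].min(),W[m][:,0].max(),"y max",np.sort(W[m][:,1])[-8:],"z",np.percentile(W[m][:,2],99))
for y in(-np.pi/2,np.pi/2): print(y,planner.inverse_kinematics([450.5,-9.5,84],[0,np.pi/2,y]),planner.inverse_kinematics([500,-70,84],[0,np.pi/2,y]),planner.inverse_kinematics([549,-20,84],[0,np.pi/2,y]))
E
```

```text
vise x 330.1822985553274 523.437594768141 y max [-86.85 -86.69 -86.62 -86.5  -86.19 -85.86 -85.3  -85.26] z 120.20293623950823
-1.5707963267948966 [-0.1   0.27  1.94 -0.    0.93  1.47] [-0.21  0.38  1.79 -0.    0.97  1.36] [-0.1   0.46  1.66 -0.    1.01  1.47]
1.5707963267948966 [-0.1   0.27  1.94  0.    0.93 -1.67] [-0.21  0.38  1.79  0.    0.97 -1.78] [-0.1   0.46  1.66  0.    1.01 -1.67]
```

```bash
python3 - <<'E'
from h import *
np.set_printoptions(precision=0,suppress=True)
d=np.load("top.npz",allow_pickle=True); p={k:(d[k].item() if d[k].ndim==0 else d[k]) for k in d}
W=world_map(p); m=(W[...,2]>88)&(W[...,2]<140)&(W[...,1]<-50)&(W[...,0]<560)&(W[...,0]>380)&(W[...,1]>-250)
P=W[m]; print(len(P)); 
for x in range(390,480,8):
    q=P[(P[:,0]>=x)&(P[:,0]<x+8)]
    if len(q): print(x,q[:,1].max(),q[:,2].max())
m=(W[...,2]>20)&(W[...,2]<88)&(W[...,1]<-92)&(W[...,0]<480)&(W[...,0]>380)&(W[...,1]>-250)
P=W[m]; print(P[:,1].max(),P[:,0].max())
E
```

```text
660
390 -113.73713233957143 95.68865217376202
398 -102.83305407329985 109.23475780572706
406 -102.93763850867464 107.8755080793862
414 -103.03223573478657 118.52126060460878
422 -103.78913673998396 122.03431890232085
430 -116.46999862682722 121.5797937601451
438 -116.31865610557747 121.99581044945273
446 -115.70211251906264 120.97200625642391
454 -115.82549906547784 119.86192512549113
-92.60026945560067 447.80819851953817
```

```bash
python3 - <<'E'
from h import *
np.set_printoptions(precision=2,suppress=True)
O=[0,np.pi/2,-1.75]
arm.gripper_to(0.65)
arm.movep([450.7,-9.3,150],O)
r=arm.movel([450.7,-9.3,84],v=80,f_stop=10)
s=read_state();print(r,s["position"],s["contact_force"],s["clock"])
arm.gripper_to(0.0,50)
arm.hold(0.2)
s=read_state();print(s["position"],s["contact_force"],s["wrist_torque"],s["grip_width"],s["clock"])
p=vision.read_camera("scene");save(p,"k1.png",(290,110,410,210),6)
E
```

```text
False [450.97  -9.32  84.41] [-0.48  0.35  0.02] 15.0
[450.87  -9.33  84.44] [-2.52 -0.68  6.9 ] [-0.03  0.33  0.  ] 0.21681925985280742 15.6167
```

View pics/k1.png

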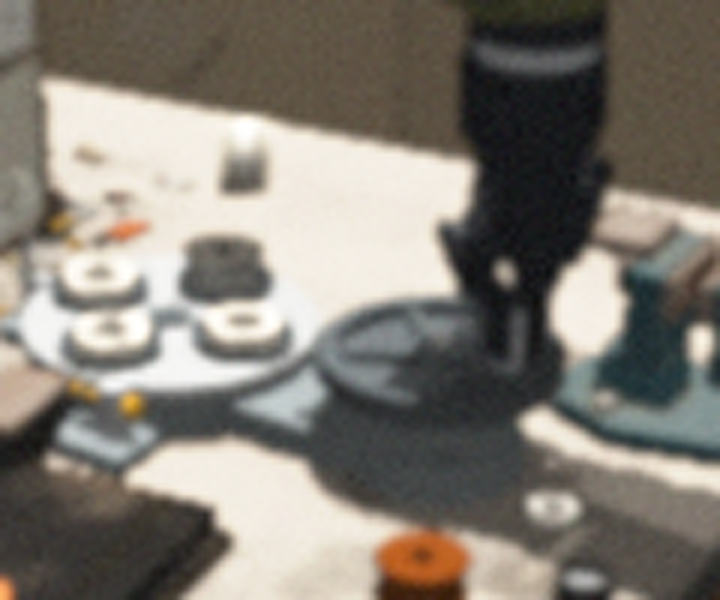

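```bash
cat > turn.py <<'E'
from h import *
import json,os
S="turn.json"
def load(): return json.load(open(S))
def dump(d): json.dump(d,open(S,"w"))
def go(dphi,n,v=40,gain=0.05,fstop=14,fabort=25,tlim=13,verbose=1):
    d=load(); c=np.array(d["c"]); phi=d["phi"]
    for i in range(n):
        phi+=dphi; u=np.array([np.cos(phi),np.sin(phi)]); t=np.array([-u[1],u[0]])
        T=c+50*u; r=arm.movel([T[0],T[1],d["z"]],v=v,f_stop=fstop)
        s=read_state(); F=s["contact_force"]; P=s["position"][:2]; Fr,Ft=F[:2]@u,F[:2]@t
        d["log"].append([phi,*P,Fr,Ft])
        if verbose: print("%.3f rel %.3f P %.1f %.1f  Fr %.1f Ft %.1f Fz %.1f stop %s gw %.3f t %.1f"%(phi,phi-d["phi0"],*P,Fr,Ft,F[2],r,s["grip_width"],s["clock"]))
        if np.hypot(*F[:2])>fabort or -Ft>tlim or r: print("halt"); break
        c=c+np.clip(gain*Fr,-.7,.7)*u
    d["c"]=list(c); d["phi"]=float(phi); dump(d); print("c",c)
E
python3 - <<'E'
from turn import *
P=read_state()["position"]; c=np.array([500.,-20.]); phi=float(np.arctan2(P[1]-c[1],P[0]-c[0]))
dump(dict(c=list(c),phi=phi,phi0=phi,z=float(P[2]),log=[]))
go(np.radians(7.5),6)
E
```

```text
3.059 rel 0.131 P 450.0 -15.9  Fr 3.3 Ft 1.3 Fz 2.1 stop False gw 0.219 t 16.0
3.190 rel 0.262 P 450.0 -22.5  Fr 0.6 Ft 1.7 Fz 0.4 stop False gw 0.222 t 16.3
3.321 rel 0.393 P 450.9 -29.0  Fr -2.5 Ft 1.1 Fz -1.3 stop False gw 0.215 t 16.6
3.452 rel 0.524 P 452.6 -35.3  Fr -3.9 Ft 1.4 Fz -1.2 stop False gw 0.218 t 16.9
3.583 rel 0.654 P 455.1 -41.3  Fr -4.3 Ft 1.6 Fz -0.5 stop False gw 0.219 t 17.2
3.713 rel 0.785 P 458.3 -46.9  Fr -3.7 Ft 0.9 Fz -0.4 stop False gw 0.218 t 17.6
c [500.46425527 -19.71353943]
```

```bash
python3 - <<'E'
from turn import *
go(np.radians(7.5),18)
E
```

```text
3.844 rel 0.916 P 462.3 -52.1  Fr -1.7 Ft 1.2 Fz 1.3 stop False gw 0.217 t 17.9
3.975 rel 1.047 P 467.0 -56.7  Fr -2.9 Ft 0.8 Fz 1.7 stop False gw 0.218 t 18.2
4.106 rel 1.178 P 472.2 -60.7  Fr -2.1 Ft 1.6 Fz 1.1 stop False gw 0.218 t 18.5
4.237 rel 1.309 P 477.9 -64.0  Fr -0.8 Ft 0.3 Fz 1.7 stop False gw 0.220 t 18.8
4.368 rel 1.440 P 483.9 -66.4  Fr -2.6 Ft 0.5 Fz 1.8 stop False gw 0.221 t 19.1
4.499 rel 1.571 P 490.2 -68.1  Fr -3.5 Ft 1.0 Fz 3.6 stop False gw 0.217 t 19.5
4.630 rel 1.702 P 496.7 -69.0  Fr -3.2 Ft 0.9 Fz 3.6 stop False gw 0.222 t 19.8
4.761 rel 1.833 P 503.2 -69.0  Fr -1.1 Ft 0.3 Fz 3.3 stop False gw 0.218 t 20.1
4.892 rel 1.963 P 509.7 -68.1  Fr -2.2 Ft 0.4 Fz 4.3 stop False gw 0.219 t 20.4
5.022 rel 2.094 P 516.1 -66.4  Fr -2.7 Ft 0.6 Fz 4.3 stop False gw 0.221 t 20.7
5.153 rel 2.225 P 522.1 -63.9  Fr -2.9 Ft 0.3 Fz 4.5 stop False gw 0.218 t 21.1
5.284 rel 2.356 P 527.7 -60.6  Fr -2.1 Ft 0.7 Fz 4.7 stop False gw 0.216 t 21.4
5.415 rel 2.487 P 532.9 -56.6  Fr -2.0 Ft 0.4 Fz 4.8 stop False gw 0.218 t 21.7
5.546 rel 2.618 P 537.5 -52.0  Fr -2.5 Ft -0.6 Fz 5.0 stop False gw 0.216 t 22.0
5.677 rel 2.749 P 541.5 -46.8  Fr -2.5 Ft 0.8 Fz 5.4 stop False gw 0.216 t 22.3
5.808 rel 2.880 P 544.7 -41.2  Fr -2.0 Ft 0.6 Fz 5.0 stop False gw 0.217 t 22.6
5.939 rel 3.011 P 547.2 -35.2  Fr -2.5 Ft 1.2 Fz 5.1 stop False gw 0.218 t 22.9
6.070 rel 3.142 P 548.9 -28.9  Fr -1.3 Ft 0.0 Fz 5.1 stop False gw 0.218 t 23.3
c [500.08675067 -18.12981163]
```

```bash
python3 - <<'E'
from turn import *
go(np.radians(7.5),18,fstop=12)
p=vision.read_camera("scene");save(p,"k2.png",(290,110,410,210),6)
E
```

```text
6.200 rel 3.272 P 549.8 -22.4  Fr -1.9 Ft 0.2 Fz 6.2 stop False gw 0.216 t 23.6
6.331 rel 3.403 P 549.8 -15.9  Fr -2.3 Ft -0.2 Fz 4.1 stop False gw 0.222 t 23.9
6.462 rel 3.534 P 549.0 -9.4  Fr -2.8 Ft 0.1 Fz 5.5 stop False gw 0.220 t 24.2
6.593 rel 3.665 P 547.3 -3.0  Fr -2.0 Ft -0.1 Fz 5.4 stop False gw 0.214 t 24.5
6.724 rel 3.796 P 544.8 3.1  Fr -2.7 Ft -0.3 Fz 5.9 stop False gw 0.216 t 24.9
6.855 rel 3.927 P 541.5 8.8  Fr -2.5 Ft 0.4 Fz 5.5 stop False gw 0.220 t 25.2
6.986 rel 4.058 P 537.5 14.0  Fr -2.8 Ft 0.2 Fz 5.2 stop False gw 0.220 t 25.5
7.117 rel 4.189 P 532.9 18.6  Fr -2.4 Ft 0.7 Fz 5.8 stop False gw 0.219 t 25.8
7.248 rel 4.320 P 527.7 22.6  Fr -2.9 Ft 1.1 Fz 5.4 stop False gw 0.219 t 26.1
7.379 rel 4.451 P 522.0 25.9  Fr -3.3 Ft 0.9 Fz 5.1 stop False gw 0.219 t 26.4
7.509 rel 4.581 P 515.9 28.4  Fr -1.4 Ft 0.7 Fz 5.8 stop False gw 0.217 t 26.8
7.640 rel 4.712 P 509.5 30.1  Fr -1.9 Ft 0.9 Fz 5.2 stop False gw 0.213 t 27.1
7.771 rel 4.843 P 503.0 30.9  Fr -3.1 Ft 1.3 Fz 5.3 stop False gw 0.216 t 27.4
7.902 rel 4.974 P 496.5 30.9  Fr -1.8 Ft 0.4 Fz 5.8 stop False gw 0.217 t 27.7
8.033 rel 5.105 P 490.0 30.0  Fr -2.6 Ft 1.0 Fz 5.5 stop False gw 0.220 t 28.0
8.164 rel 5.236 P 483.7 28.3  Fr -2.4 Ft 1.0 Fz 5.0 stop False gw 0.216 t 28.3
8.295 rel 5.367 P 477.6 25.8  Fr -2.5 Ft 2.0 Fz 5.0 stop False gw 0.218 t 28.6
8.426 rel 5.498 P 472.0 22.5  Fr -0.9 Ft 1.0 Fz 4.7 stop False gw 0.221 t 29.0
c [499.15270269 -19.54844212]
```

View pics/k2.png

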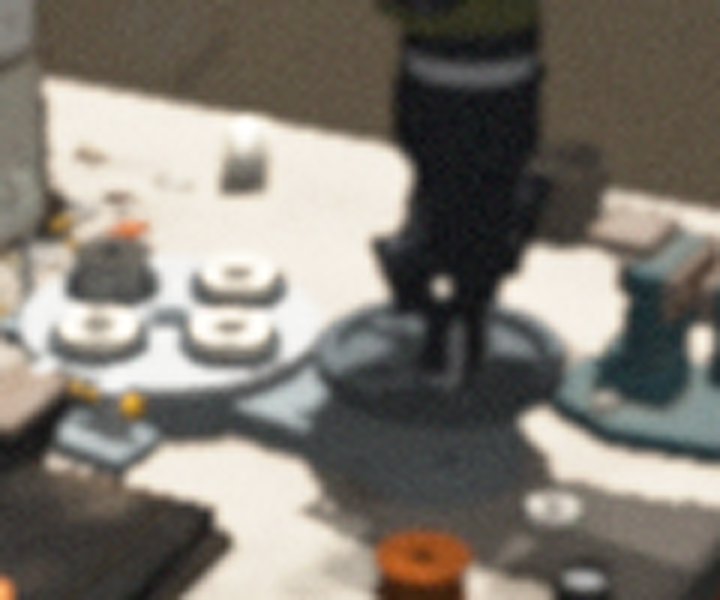

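```bash
python3 - <<'E'
from turn import *
d=load(); L=np.array(d["log"])[8:,1:3]
A=np.c_[2*L,np.ones(len(L))]; x=np.linalg.lstsq(A,(L**2).sum(1),rcond=None)[0]; print("fit",x[:2],np.sqrt(x[2]+x[:2]@x[:2]))
go(np.radians(4),5,v=20,fstop=10)
go(np.radians(1.5),4,v=8,fstop=9)
E
```

```text
fit [499.8886404  -19.02026019] 50.03619074085261
8.496 rel 5.568 P 469.4 20.6  Fr -1.6 Ft -3.2 Fz 3.4 stop False gw 0.219 t 29.3
8.565 rel 5.637 P 466.6 18.3  Fr -1.5 Ft -2.8 Fz 4.1 stop False gw 0.219 t 29.7
8.635 rel 5.707 P 464.0 15.8  Fr -1.9 Ft -2.2 Fz 4.2 stop False gw 0.218 t 30.0
8.705 rel 5.777 P 461.6 13.2  Fr -1.5 Ft -2.1 Fz 4.5 stop False gw 0.220 t 30.3
8.775 rel 5.847 P 459.5 10.5  Fr 0.1 Ft -1.7 Fz 4.8 stop False gw 0.217 t 30.6
c [499.36925735 -19.78315479]
8.801 rel 5.873 P 458.8 9.5  Fr -0.1 Ft -4.6 Fz 5.2 stop False gw 0.221 t 31.0
8.827 rel 5.899 P 458.1 8.4  Fr -0.8 Ft -4.6 Fz 3.7 stop False gw 0.219 t 31.3
8.853 rel 5.925 P 457.3 7.3  Fr 0.5 Ft -3.8 Fz 4.2 stop False gw 0.218 t 31.6
8.880 rel 5.952 P 456.7 6.1  Fr -1.2 Ft -4.1 Fz 4.6 stop False gw 0.217 t 31.9
c [499.43671218 -19.82622502]
```

```bash
python3 - <<'E'
from turn import *
go(np.radians(1),22,v=6,fstop=6,tlim=7)
E
```

```text
8.897 rel 5.969 P 456.3 5.4  Fr -0.5 Ft -4.9 Fz 3.5 stop False gw 0.222 t 32.2
8.914 rel 5.986 P 455.8 4.6  Fr -0.4 Ft -4.3 Fz 4.9 stop False gw 0.215 t 32.5
8.932 rel 6.004 P 455.4 3.8  Fr -0.4 Ft -4.5 Fz 4.8 stop False gw 0.218 t 32.8
8.949 rel 6.021 P 455.0 3.0  Fr -0.5 Ft -3.9 Fz 4.7 stop False gw 0.221 t 33.1
8.967 rel 6.039 P 454.6 2.3  Fr -0.3 Ft -4.7 Fz 5.2 stop False gw 0.220 t 33.4
8.984 rel 6.056 P 454.3 1.4  Fr 0.3 Ft -3.0 Fz 6.1 stop False gw 0.220 t 33.7
9.002 rel 6.074 P 453.9 0.7  Fr -0.5 Ft -4.5 Fz 5.5 stop False gw 0.219 t 34.0
9.019 rel 6.091 P 453.6 -0.1  Fr -0.5 Ft -4.1 Fz 4.1 stop False gw 0.216 t 34.2
9.037 rel 6.109 P 453.3 -1.0  Fr -0.4 Ft -5.4 Fz 4.4 stop False gw 0.217 t 34.5
9.054 rel 6.126 P 452.9 -1.8  Fr -1.0 Ft -4.6 Fz 5.0 stop False gw 0.217 t 34.8
9.072 rel 6.144 P 452.7 -2.6  Fr 0.1 Ft -4.5 Fz 4.9 stop False gw 0.218 t 35.1
9.089 rel 6.161 P 452.4 -3.4  Fr 0.4 Ft -5.2 Fz 5.3 stop False gw 0.218 t 35.4
9.106 rel 6.178 P 452.1 -4.3  Fr -0.1 Ft -4.9 Fz 4.3 stop False gw 0.218 t 35.7
9.124 rel 6.196 P 451.9 -4.8  Fr -0.3 Ft -8.2 Fz 3.6 stop False gw 0.215 t 36.0
halt
c [499.61047154 -19.90949928]
```

```bash
python3 - <<'E'
from turn import *
go(np.radians(.25),6,v=4,fstop=5,tlim=10.8,gain=0)
arm.hold(0.2)
s=read_state();print(s["contact_force"],s["position"],s["clock"])
E
```

```text
9.128 rel 6.200 P 451.9 -4.9  Fr -0.9 Ft -9.8 Fz 4.0 stop False gw 0.219 t 36.2
9.133 rel 6.205 P 451.9 -5.0  Fr -1.4 Ft -11.3 Fz 3.9 stop False gw 0.220 t 36.5
halt
c [499.61047154 -19.90949928]
[ 4.08867115 10.7841318   3.54901759] [451.89090324  -4.97670642  84.44408625] 36.7
```

```bash
python3 - <<'E'
from turn import *
go(np.radians(.12),1,v=3,fstop=5,tlim=14,gain=0)
for i in range(4):
    arm.hold(0.25); print(read_state()["contact_force"].round(1))
p=vision.read_camera("scene");save(p,"k3.png",(290,110,410,210),6)
E
```

```text
9.135 rel 6.207 P 451.9 -5.0  Fr -0.6 Ft -10.9 Fz 3.9 stop False gw 0.216 t 37.0
c [499.61047154 -19.90949928]
[ 4.6 10.9  4.9]
[ 4.  11.4  4.5]
[ 4.  10.4  3.6]
[ 4.2 10.9  3.4]
```

View pics/k3.png

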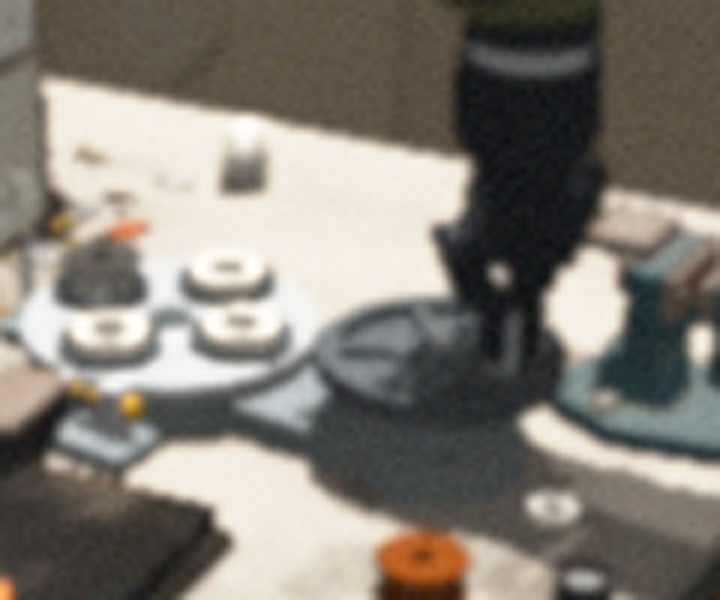

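```bash
python3 - <<'E'
from ov import *
np.set_printoptions(precision=2,suppress=True)
arm.gripper_to(0.55)
s=read_state();print(s["position"],s["contact_force"],s["grip_width"])
P=s["position"]
print(arm.movel([P[0],P[1],135],v=80,f_stop=10))
arm.movel([400,120,230],v=250)
s=read_state();print(s["position"],s["contact_force"],s["clock"])
p=vision.read_camera("scene");save(p,"e1.png",(290,110,410,210),6)
p=vision.read_camera("top");save(p,"e2.png",(350,100,470,260),5)
E
sed -i 's/^if __name__/def _():0\nif __name__/' meas.py; python3 - <<'E'
from meas import *
p=vision.read_camera("top"); W=world_map(p); ok=p["z_map"]>0
for n,c,r,z0,z1,lo in(("knob",(450,-6),10,81,117,92),("spool",(741,-46),25.5,42,66,56)):
    m=fill((np.hypot(W[...,0]-c[0],W[...,1]-c[1])<r+12)&ok&(W[...,2]>lo)&(W[...,2]<z1+14)); x,q=fitcyl(p,m,c,r,z0 if n=="knob" else 60,z1); print(n,m.sum(),x,q)
    if n=="spool":
        m=(np.hypot(W[...,0]-x[0],W[...,1]-x[1])<22)&(W[...,2]>55)&(W[...,2]<78); A=np.c_[W[m][:,:2]-x,np.ones(m.sum())]; print(np.linalg.lstsq(A,W[m][:,2],rcond=None)[0])
E
```

```text
[451.43  -5.8   84.22] [ 0.21 -1.15  0.15] 0.5491040670808515
False
[399.89 119.52 229.15] [ 0.11  0.5  -0.96] 39.9833Traceback (most recent call last):
  File "<stdin>", line 4, in <module>
  File "h.py", line 32, in fitcyl
    m=np.asarray(mask,bool); ys,xs=np.nonzero(m); l,t=xs.min()-12,ys.min()-12; w,h=xs.max()+12-l,ys.max()+12-t
                                                      ~~~~~~^^
    return umr_minimum(a, axis, None, out, keepdims, initial, where)
ValueError: zero-size array to reduction operation minimum which has no identity
```

View pics/e1.png

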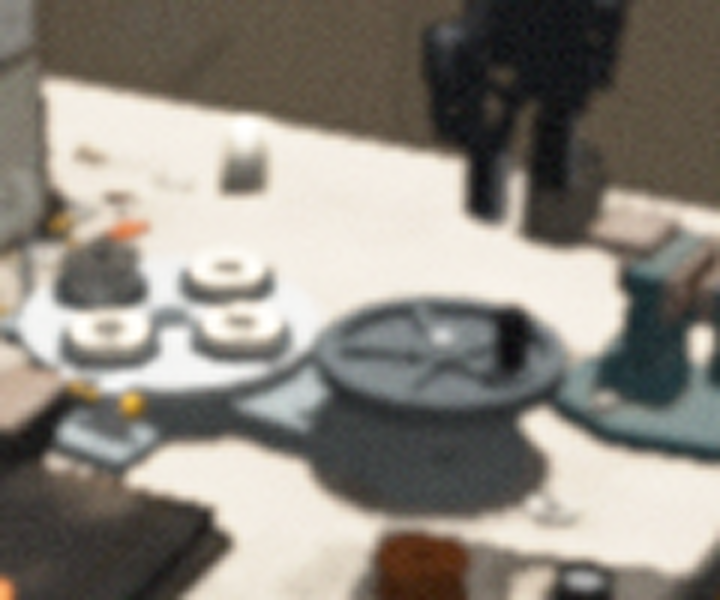

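View pics/e2.png

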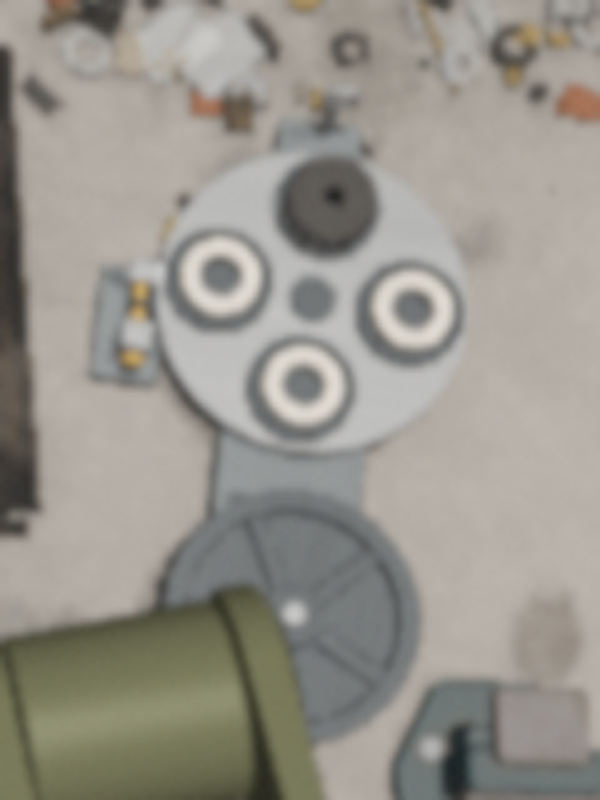

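```bash
python3 - <<'E'
from meas import *
p=vision.read_camera("top"); W=world_map(p); ok=p["z_map"]>0
c=(741,-46); m=fill((np.hypot(W[...,0]-c[0],W[...,1]-c[1])<38)&ok&(W[...,2]>57)&(W[...,2]<80)); x,q=fitcyl(p,m,c,25.5,56,66); print(m.sum(),x,q)
m=(np.hypot(W[...,0]-x[0],W[...,1]-x[1])<22)&(W[...,2]>55)&(W[...,2]<78); A=np.c_[W[m][:,:2]-x,np.ones(m.sum())]; print(np.round(np.linalg.lstsq(A,W[m][:,2],rcond=None)[0],3))
o=np.array([686.5,-40.3]);v=np.array([681.6,-94.7])-o
for a in(1.5,1.55,1.6): print(a,o+[v[0]*np.cos(a)-v[1]*np.sin(a),v[0]*np.sin(a)+v[1]*np.cos(a)])
arm.finish_job(); print(read_state()["clock"])
E
```

```text
243 [742.3 -50.5] 0.9042261731273681
[-0.   0.  65.1]
1.5 [740.4 -49. ]
1.55 [740.8 -46.3]
1.6 [741.  -43.6]
the job is handed in; nothing more can be done
the job is handed in; nothing more can be done
```

The job is done and handed in, about 40 s into the 72 s allowed. The final checks agree, apart from one position fit described below.

- **Spool:** I picked up the dark grey spool and left the blue and brown ones alone. I set it in the empty nest by feel: the floor was met at the expected height, and the top then measured 65 mm above the bench (66 mm expected).
- **Winding:** I gripped the knob and wound it counter-clockwise, correcting the path from the measured forces. The turning force was about 4.5 N.
- **Stop:** The force rose at about 6.19 rad of wheel travel. I crept on to roughly 11.5 N along the path and held it for about a second. The highest reading at the knob near the stop was under 12 N. I then opened the gripper and moved the arm clear.

**Last checks:**
- **Table and wheel:** The wheel had turned about 6.2 rad by the tool position. By the 1:4 gearing that puts the table at about 1.55 rad; the table angle itself was not measured. The lug is at the stop screw in the picture.
- **Spool seating:** The spool is level (tilt about 0) with its top still at 65.1 mm.
- **Disagreement:** A rough camera fit put the spool at (742.3, -50.5), about 4.5 mm from the predicted nest position of (740.8, -46.3). I did not resolve it before handing in. I put it down to fit error because the spool sits at seated height, level, and inside its ring in the picture, where it has only 3 mm of play.

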